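# Roll the games tube clear of the tin's latch

### The job

The cardboard tube lies close against the latch side of the aluminium tin, so the latch has no room to swing down. With your fingertips, push on the top of the tube so that it rolls straight away from the tin, and stop it about midway between the tin and the marble jar, leaving a hand's width (about 10 cm) of clear shelf on each side. Roll it on the shelf without gripping, lifting or shoving it from the side, leave everything else where it is, with the latch shut, and take your hand away with the tube lying still.

Things in the scene. Friction and masses are not known exactly. Their poses are not given: they have to be found in the camera images.
- tube: Closed cardboard tube with metal end discs and a blank paper wrapper round its middle: a plain cylinder 76 mm across, 180 mm long, 0.25 to 0.5 kg, lying parallel to the tin's latch side. Origin at its centre, on its axis; x along it. It rolls on the shelf without slipping and soon stops by itself; fingertips grip its top by friction, and its top travels twice as far as its centre.
- tube_far (a point): centre of the tube's end disc on +x of the tube, 90 mm from its origin: the end farther from the robot
- tube_near (a point): centre of the tube's end disc on -x of the tube, 90 mm from its origin: the end nearer the robot
- tin: Grey aluminium hinged tin, loose, 180 mm (its x) by 120 mm (its y) by 70 mm high, 0.9 kg; origin at the centre of its underside. Its +y side carries the latch and faces the tube and, beyond it, the marble jar. The shut latch with its lip stands out to y = 68 mm from the origin; clear shelf is measured from there.
- latch (a joint): angle of the tin's latch, a small steel plate hinged at its foot: 0 shut (upright), grows to 1.7 rad as it swings out and down
- jar: Glass jar of marbles with an aluminium screw cap, standing, loose, 80 mm in diameter, 132 mm tall, 0.8 kg; origin at the centre of its underside. It stands off the tin's +y side, opposite the middle of the tube, with about 28 to 31 cm of shelf between the latch and its glass.
- cup: Black plastic dice cup, standing open side up, loose, 80 mm across the rim, 95 mm tall; origin at the centre of its underside. It stands beyond the tube's far end or behind the tin; to be left alone.
- timer: Yellow round game timer with a small toggle switch on top, loose, 84 mm across, 51 mm tall; origin at the centre of its underside. It stands beyond the tube's far end or behind the tin, where the cup is not; to be left alone.
Things that resemble listed ones, but are neither listed nor needed, are in the scene too. Leave any red or yellow look-alike of the tube alone.

How it is judged (in metres and radians):
On the way:
1. the tube has turned through more than 60 degrees under the fingertips, still in touch with the shelf (angle between tube's own z axis and vertical above 1.05 rad and height (world z) of tube below 0.043 m), for 0.1 s.
At the end, for the whole second after the job is handed in: The tube lies still with at least 85 mm of clear shelf to the shut latch along its whole length and 85 mm to the jar, square to the tin (0.2 rad), centre within 50 mm of the tin's middle line; tin and jar within 10 mm, cup and timer within 15 mm of where they stood (y of each of tube_far, tube_near in the frame of tin above 0.191 m and horizontal distance between tube and jar above 0.163 m and x of tube in the frame of tin between -0.05 and 0.05 m and angle between the x axis of tube and the x axis of tin, either way round below 0.2 rad and height (world z) of tube below 0.042 m and linear speed of tube below 0.01 m/s and angular speed of tube below 0.25 rad/s and value of joint latch below 0.15 rad and distance of each of tin, jar from where it was at the start of the episode below 0.01 m and distance of each of cup, timer from where it was at the start of the episode below 0.015 m); the robot touches nothing.
It fails at once if the tube is lifted off the shelf or one end of it is tipped up (height (world z) of tube above 0.046 m or angle between tube's own x axis and vertical below 1.45 rad or angle between tube's own x axis and vertical above 1.69 rad).
It fails at once if the fingers reach down beside the tube and grip it or shove it from the side instead of pushing its top (contact force between the fingers and tube above 0.5 N and height (world z) of the grasp point below 0.062 m).
It fails at once if the tin or the jar is pushed out of place (over 10 mm) (distance of any of tin, jar from where it was at the start of the episode above 0.01 m).
It fails at once if the dice cup or the timer is disturbed (over 15 mm) (distance of any of cup, timer from where it was at the start of the episode above 0.015 m).
It fails at once if the latch is swung open (value of joint latch above 0.3 rad).
It also fails if it takes over 48 s, if anything falls off the work surface, if the arm or the gripper's body presses on something with over 40 N, if the wrist force passes 120 N, or if a joint passes its speed limit or range.

### The arm

A 6-joint arm with a two-finger parallel gripper is mounted at the origin on the work surface. World frame = base frame: x ahead of the robot, y to its left, z up, the work surface at z = 0. Lengths are in m, angles in degrees, forces in N, time in s.
With the tool pointing down it reaches from about 0.35 to 0.875 m from the base axis. Payload 4.2 kg.
Tool frame: the origin (TCP) lies where the fingers leave the gripper's body, on its centre line; the fingertips stand 70 mm ahead of it and the grasp point (between the pads) lies 51 mm ahead of it; z points along the fingers, y is the direction in which the jaws open and shut (so a half turn about z gives the same grasp; the last joint's range is limited). The gripper opens to 87 mm and grips with 3 to 60 N. Pads are 19 mm wide; open, the fingers measure 117 mm over their backs; the gripper's body (75 mm by 190 mm) begins 51 mm behind the grasp point.
Start: joints at [81.108, 22.042, 0.453, 0, -68.411, -14.817], TCP at [0.251, 0.572, 0.292] pointing down, gripper open.
Joint ranges: [-179.83, 179.83], [-69.29, 118.12], [-61.27, 80.66], [-181.25, 117.63], [-171.15, -9.14], [-177.46, 177.46]. Speed limits (degrees/s): [159.86, 159.86, 180, 180, 180, 180].

### API

Orientations are given as a 3x3 rotation matrix whose columns are the frame's x, y, z axes.
In Python, from station import sense, capture, camera_model, finish_job gives the robot as it stands.
- The arm moves only by the shell command python3 -m inch 'ROWS'. ROWS is JSON, a list of rows, each an object with "hand": the closure, from 0 (fully open) to 1 (shut); "slide": the shift along the world's x, y, z in cm, a list of three; "yaw": the turn about the world's z in rad. A call has 1 to 10 rows; each row is the pose to reach, as a shift and turn from the pose commanded when the call began; what a row does not reach only later rows make up. A row lasts 1/8 s, in which the tool goes at most 62.5 mm and 10.7 degrees, less where a joint would pass 70% of its speed; a pose out of reach is approached as far as the arm can. A call with a gripper value outside its range is refused whole. The fingers move at their own pace and stop on an object; the grip force is fixed at half the most. Time passes only in rows, so rows that repeat a pose let the fingers close. It gives the time, the measured TCP pose, the force and the opening at its end, in the units of the state.
- sense(): the state, without advancing time (a new reading comes with each control period).
- capture(name): name is "scene" or "top"; returns the picture (420x560x3 uint8, blue, green, red); there is no depth.
- camera_model(name): a dict with "mtx" (3x3 intrinsics, pixels), "xyz" and "orientation" of the camera in the world. Camera axes: x right, y up, looking along -z (the intrinsics and any distortion apply to the point x, -y, -z); pixel columns grow to the right and rows downward; lengths in m; the calibration is good to about 2 mm. A picture is of the moment at which its call begins. camera_model takes no time and is no camera call.
- finish_job(): hands the job in, once; it reports no verdict.
The state is a dict: "time_s": time; "joints": joint angles; "joint_velocities": joint speeds; "effort": joint torques, N m; "tcp_pos": TCP position; "ee_rot": TCP orientation; "wrist_force": force on the tool from outside, world axes, zero at the start; "moment": the same for the moment, N m; "gripper_width": opening from 0.0 (shut) to 1.0 (fully open).
Only numpy, scipy, OpenCV 4.12 (cv2) and the standard library are available. Lean on these libraries where they do the work, as an engineer would, in place of code of your own. Each camera call takes 0.05 s, during which the arm holds its last target. There are 200 camera calls.

## Working session

There is one attempt and no reset: what is moved stays moved. The work goes in short steps, Python scripts to look and compute and a shell command to move; the robot and the scene stay as the last step left them, time stands still between calls to the robot, and variables do not carry over. Pictures are saved under pics/ and viewed, about 8 in all and at most 12, crops included, and the job is handed in when it is done.

```bash
mkdir -p pics; cat > h.py <<'E'
import numpy as np, cv2
from station import sense, capture, camera_model, finish_job
def cam(n):
    c=camera_model(n); return np.array(c["mtx"]),np.array(c["xyz"]),np.array(c["orientation"]),c
def ray(n,u,v,z):
    K,p,R,_=cam(n); d=np.linalg.inv(K)@[u,v,1]; d=R@(d*[1,-1,-1]); return p+d*(z-p[2])/d[2]
def proj(n,P):
    K,p,R,_=cam(n); q=(R.T@(np.array(P)-p))*[1,-1,-1]; q=K@q; return q[:2]/q[2]
E
python3 - <<'E'
from h import *
s=sense(); print(s)
for n in("scene","top"):
    print(n,camera_model(n)); cv2.imwrite(f"pics/{n}0.png",capture(n))
E
```

```text
{'time_s': 0.0, 'joints': array([ 8.11067354e+01,  2.20891063e+01,  3.78797808e-01, -2.97614326e-02,
       -6.84112014e+01, -1.48176512e+01]), 'joint_velocities': array([ 0.08578643,  0.06725159, -0.01718653,  0.00662215,  0.01629677,
       -0.00721873]), 'effort': array([-8.06036496e-04, -3.90667248e+01,  1.87400669e+01,  4.21980143e+00,
        1.09922592e-02, -1.93277233e-04]), 'tcp_pos': array([0.25110631, 0.57183176, 0.29116817]), 'ee_rot': array([[ 9.15508952e-01, -4.02296794e-01, -8.05037151e-04],
       [-4.02297592e-01, -9.15506726e-01, -2.02053601e-03],
       [ 7.58382342e-05,  2.17368332e-03, -9.99997635e-01]]), 'wrist_force': array([0.61501518, 0.36611218, 0.55385465]), 'moment': array([-0.00222921, -0.01552892, -0.0293859 ]), 'gripper_width': 1.001868679105568}
scene {'mtx': array([[465.89892893,   0.        , 283.07830608],
       [  0.        , 465.89892893, 209.20854872],
       [  0.        ,   0.        ,   1.        ]]), 'xyz': array([1.00598908, 0.34195111, 1.0073655 ]), 'orientation': array([[-0.56034155, -0.70108493,  0.44101844],
       [ 0.82812461, -0.46453908,  0.31370859],
       [-0.01506607,  0.54100218,  0.84088623]])}
top {'mtx': array([[524.01993528,   0.        , 265.33521716],
       [  0.        , 524.01993528, 215.21831358],
       [  0.        ,   0.        ,   1.        ]]), 'xyz': array([0.27765234, 0.00661571, 1.05061727]), 'orientation': array([[ 0.02102239,  0.97120212, -0.23732785],
       [-0.99977576,  0.02102662, -0.00251372],
       [ 0.00254887,  0.23732748,  0.97142636]])}
```

View pics/scene0.png

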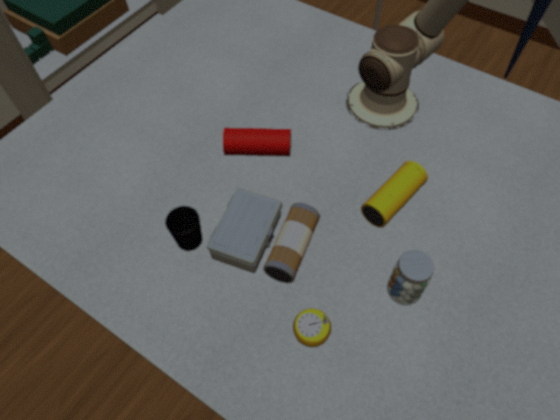

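View pics/top0.png

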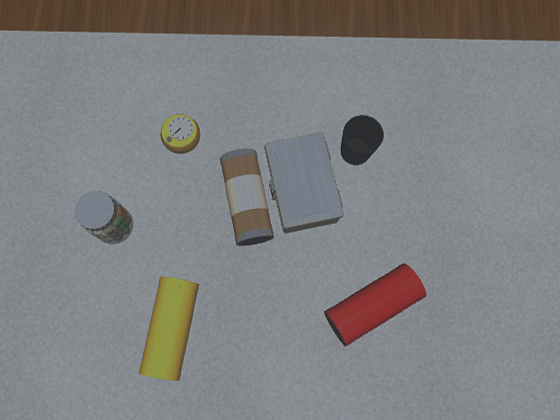

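The scene picture shows the candidates: a brown tube with a white wrapper at scene (293,242) / top (247,197), a red look-alike at (257,141) / (376,305), and a yellow one at (395,193) / (170,328). I choose the brown one because it is cardboard with a wrapper and lies against the tin's latch, which is at top (273,190). The jar is at top (105,217), the timer at (181,132) and the cup at (362,138). Next I take close crops from both views.

```bash
python3 - <<'E'
import cv2,numpy as np
a=cv2.imread("pics/top0.png")[115:265,65:365]; b=cv2.imread("pics/scene0.png")[180:320,195:445]
a=cv2.resize(a,(800,400),interpolation=cv2.INTER_CUBIC); a=cv2.convertScaleAbs(a,alpha=1.7); cv2.imwrite("pics/c1.png",a)
b=cv2.resize(b,(800,448),interpolation=cv2.INTER_CUBIC); cv2.imwrite("pics/c2.png",cv2.convertScaleAbs(b,alpha=1.7))
E
```

```text
(no output)
```

View pics/c1.png

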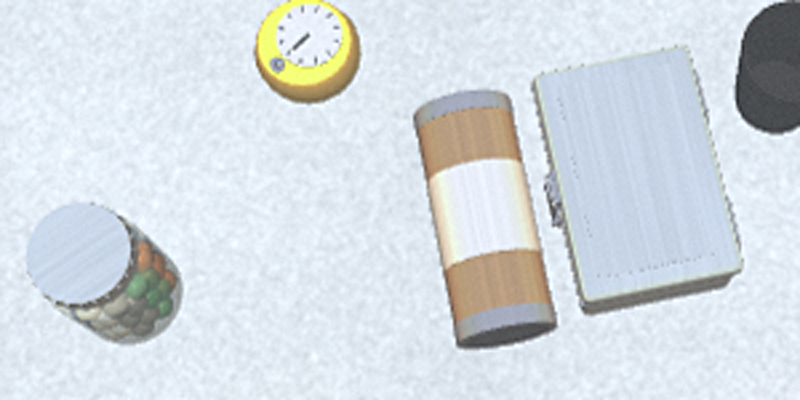

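View pics/c2.png

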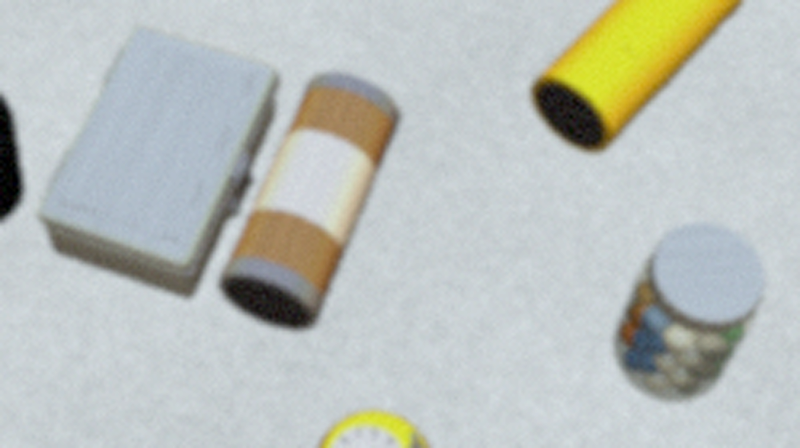

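The c1 crop confirms the choice: brown tube, white wrapper and metal ends at c1 (483,213), with the latch on the tin at (555,200). I read corner pixels off both crops and triangulate.

```bash
cat >> h.py <<'E'
def tri(ut,us):
    A=[];b=[]
    for n,u in(("top",ut),("scene",us)):
        p0=ray(n,*u,0);p1=ray(n,*u,.2);d=(p1-p0)/np.linalg.norm(p1-p0);M=np.eye(3)-np.outer(d,d);A.append(M);b.append(M@p0)
    return np.linalg.lstsq(np.vstack(A),np.hstack(b),rcond=None)[0]
E
python3 - <<'E'
from h import *
T=lambda x,y:(65+x/(800/300),115+y/(400/150))
S=lambda x,y:(195+x/3.2,180+y/3.2)
np.set_printoptions(precision=4,suppress=True)
t=[(538,75),(588,302),(740,270),(688,47)]; s=[(190,262),(277,70),(140,30),(43,215)]
C=np.array([tri(T(*a),S(*b)) for a,b in zip(t,s)]); print("tin FL NL NR FR",C)
for q,w in((t,"top"),(s,"scene")):
    f=T if w=="top" else S; print(w,np.array([ray(w,*f(*a),.07) for a in q])[:,:2].tolist())
c=C.mean(0); x=(C[0]-C[1])+(C[3]-C[2]); x[2]=0; x/=np.linalg.norm(x); y=np.array([-x[1],x[0],0])
print("tin c",c,"x",x,np.degrees(np.arctan2(x[1],x[0])))
j=tri(T(79,253),S(708,275)); tb=tri(T(483,213),S(317,185))
print("jar",j,"tube",tb)
e=[ray("top",*T(*a),.038) for a in((464,106),(505,333))]; d=e[0]-e[1]; print("tube dir",np.degrees(np.arctan2(d[1],d[0])))
for n,P in(("jar",j),("tube",tb)): print(n,"in tin",(P-c)@x,(P-c)@y)
E
```

```text
tin FL NL NR FR [[ 0.6652  0.0125  0.0658]
 [ 0.4938 -0.0286  0.0593]
 [ 0.5206 -0.1397  0.0573]
 [ 0.6919 -0.1002  0.0608]]
top [[0.6651909913561902, 0.009443647645945583], [0.49237828536344974, -0.029992228189183887], [0.5183976011601388, -0.13949006939032188], [0.6900855047955534, -0.10280570677321361]]
scene [[0.6655801209635657, 0.017175600481779685], [0.498936319354892, -0.022618732461460678], [0.5265840436015606, -0.13139971680920048], [0.6936346195325778, -0.09192291468896191]]
tin c [ 0.5929 -0.064   0.0608] x [0.9734 0.229  0.    ] 13.237325859441345
jar [0.5068 0.3212 0.1247] tube [0.5598 0.0504 0.0563]
tube dir 11.544165931059725
jar in tin 0.004382331018775757 0.3946865578868544
tube in tin -0.005990597165078005 0.11896402521550042
```

```bash
python3 - <<'E'
from h import *
T=lambda x,y:(65+x/(800/300),115+y/(400/150))
S=lambda x,y:(195+x/3.2,180+y/3.2)
np.set_printoptions(precision=4,suppress=True)
print("tube z.038",ray("top",*T(483,213),.038),ray("scene",*S(317,185),.038))
print("jar z.132",ray("top",*T(79,253),.132),ray("scene",*S(708,275),.132))
E
python3 -m inch '[{"hand":1,"slide":[6,-10,0],"yaw":0.15},{"hand":1,"slide":[9,-15,0],"yaw":0.3},{"hand":1,"slide":[13,-20,0],"yaw":0.45},{"hand":1,"slide":[17,-25,0],"yaw":0.6},{"hand":1,"slide":[20,-30,0],"yaw":0.64},{"hand":1,"slide":[23,-35,0],"yaw":0.64},{"hand":1,"slide":[26,-40,0],"yaw":0.64},{"hand":1,"slide":[29,-45,0],"yaw":0.64},{"hand":1,"slide":[31,-50,0],"yaw":0.64},{"hand":1,"slide":[31,-52,0],"yaw":0.64}]'
```

```text
tube z.038 [0.5663 0.0487 0.038 ] [0.5502 0.0475 0.038 ]
jar z.132 [0.5053 0.3177 0.132 ] [0.5104 0.3223 0.132 ]
time_s: 1.35
tcp_pos: [0.562, 0.0499, 0.2915]
ee_rot: [[0.975, 0.223, -0.001], [0.223, -0.975, -0.0], [-0.001, 0.0, -1.0]]
wrist_force: [1.2, 0.9, 0.1]
gripper_width: 0.015
```

```bash
python3 -m inch '[{"hand":1,"slide":[0,-1.4,-5],"yaw":0},{"hand":1,"slide":[0,-1.4,-10],"yaw":0},{"hand":1,"slide":[0,-1.4,-13.5],"yaw":0},{"hand":1,"slide":[0,-1.4,-13.9],"yaw":0},{"hand":1,"slide":[0,-1.4,-13.9],"yaw":0}]'
python3 - <<'E'
from h import *
a=capture("top")[115:265,65:365]; b=capture("scene")[160:310,195:395]
cv2.imwrite("pics/d1.png",cv2.convertScaleAbs(np.hstack([cv2.resize(a,(480,240)),cv2.resize(b,(320,240))]),alpha=1.7))
E
```

```text
time_s: 1.98
tcp_pos: [0.562, 0.0385, 0.154]
ee_rot: [[0.974, 0.225, 0.001], [0.225, -0.974, -0.0], [0.001, 0.0, -1.0]]
wrist_force: [0.4, -0.4, 0.6]
gripper_width: 0.005
```

View pics/d1.png

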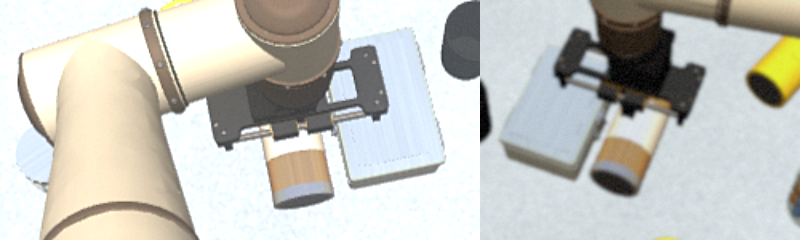

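The gripper's jaws lie across the tube over its wrapper, and both tin and tube are undisturbed. Now I touch down gently.

```bash
python3 -m inch '[{"hand":1,"slide":[0,0,-0.4],"yaw":0},{"hand":1,"slide":[0,0,-0.6],"yaw":0},{"hand":1,"slide":[0,0,-0.6],"yaw":0}]'; python3 -m inch '[{"hand":1,"slide":[0,0,-0.15],"yaw":0},{"hand":1,"slide":[0,0,-0.15],"yaw":0}]'
```

```text
time_s: 2.45
tcp_pos: [0.5612, 0.0382, 0.1473]
ee_rot: [[0.975, 0.224, 0.0], [0.224, -0.975, 0.0], [0.0, 0.0, -1.0]]
wrist_force: [0.2, 0.0, -0.3]
gripper_width: 0.006
time_s: 2.7
tcp_pos: [0.5614, 0.0383, 0.1458]
ee_rot: [[0.974, 0.224, 0.0], [0.224, -0.974, -0.0], [0.0, 0.0, -1.0]]
wrist_force: [-0.7, 0.4, 0.7]
gripper_width: 0.008
```

```bash
python3 -m inch '[{"hand":1,"slide":[0,0,-0.15],"yaw":0},{"hand":1,"slide":[0,0,-0.15],"yaw":0}]'
```

```text
time_s: 2.95
tcp_pos: [0.5616, 0.038, 0.1454]
ee_rot: [[0.974, 0.225, 0.001], [0.225, -0.974, -0.001], [0.001, 0.001, -1.0]]
wrist_force: [-0.7, -0.9, 6.0]
gripper_width: 0.006
```

```bash
python3 -m inch '[{"hand":1,"slide":[-0.1,0.4,-0.05],"yaw":0},{"hand":1,"slide":[-0.25,1.0,-0.05],"yaw":0},{"hand":1,"slide":[-0.4,1.7,-0.05],"yaw":0},{"hand":1,"slide":[-0.55,2.4,-0.05],"yaw":0},{"hand":1,"slide":[-0.7,3.1,-0.05],"yaw":0},{"hand":1,"slide":[-0.85,3.7,-0.05],"yaw":0},{"hand":1,"slide":[-1,4.2,-0.05],"yaw":0},{"hand":1,"slide":[-1.05,4.5,-0.05],"yaw":0},{"hand":1,"slide":[-1.05,4.5,-0.05],"yaw":0}]'
python3 - <<'E'
from h import *
a=capture("top")[115:265,65:365]; b=capture("scene")[160:310,195:395]
cv2.imwrite("pics/d2.png",cv2.convertScaleAbs(np.hstack([cv2.resize(a,(480,240)),cv2.resize(b,(320,240))]),alpha=1.7))
E
```

```text
time_s: 4.08
tcp_pos: [0.5514, 0.0837, 0.1451]
ee_rot: [[0.974, 0.225, 0.002], [0.225, -0.974, 0.0], [0.002, 0.0, -1.0]]
wrist_force: [-1.7, 0.2, 6.8]
gripper_width: 0.005
```

View pics/d2.png

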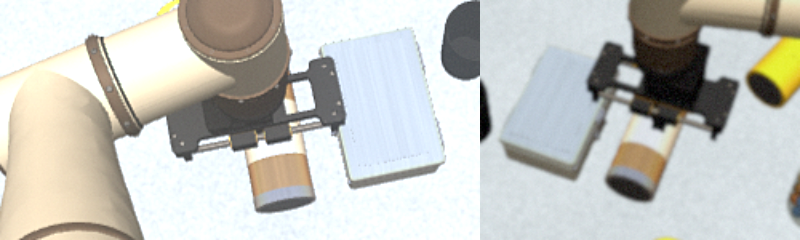

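The tube rolled about 23 mm and stays square. I re-seat the fingertips and repeat the stroke.

```bash
python3 -m inch '[{"hand":1,"slide":[0,0,1.5],"yaw":0},{"hand":1,"slide":[0.3,-1.2,1.5],"yaw":0},{"hand":1,"slide":[0.55,-2.3,1.5],"yaw":0},{"hand":1,"slide":[0.55,-2.3,1.5],"yaw":0},{"hand":1,"slide":[0.55,-2.3,0.5],"yaw":0},{"hand":1,"slide":[0.55,-2.3,0.2],"yaw":0},{"hand":1,"slide":[0.55,-2.3,0],"yaw":0},{"hand":1,"slide":[0.55,-2.3,0],"yaw":0}]'
python3 -m inch '[{"hand":1,"slide":[-0.1,0.4,0],"yaw":0},{"hand":1,"slide":[-0.25,1.0,0],"yaw":0},{"hand":1,"slide":[-0.4,1.7,0],"yaw":0},{"hand":1,"slide":[-0.55,2.4,0],"yaw":0},{"hand":1,"slide":[-0.7,3.1,0],"yaw":0},{"hand":1,"slide":[-0.85,3.7,0],"yaw":0},{"hand":1,"slide":[-1,4.2,0],"yaw":0},{"hand":1,"slide":[-1.1,4.7,0],"yaw":0},{"hand":1,"slide":[-1.1,4.7,0],"yaw":0}]'
python3 - <<'E'
from h import *
a=capture("top")[115:265,65:365]; b=capture("scene")[160:310,195:395]
cv2.imwrite("pics/d3.png",cv2.convertScaleAbs(np.hstack([cv2.resize(a,(480,240)),cv2.resize(b,(320,240))]),alpha=1.7))
E
```

```text
time_s: 5.18
tcp_pos: [0.5558, 0.0598, 0.1451]
ee_rot: [[0.974, 0.226, -0.001], [0.226, -0.974, -0.002], [-0.002, 0.002, -1.0]]
wrist_force: [-4.4, -2.2, 11.4]
gripper_width: 0.002
time_s: 6.3
tcp_pos: [0.5451, 0.1078, 0.1449]
ee_rot: [[0.974, 0.226, -0.0], [0.226, -0.974, -0.0], [-0.0, 0.0, -1.0]]
wrist_force: [-3.1, 0.6, 8.3]
gripper_width: 0.004
```

View pics/d3.png

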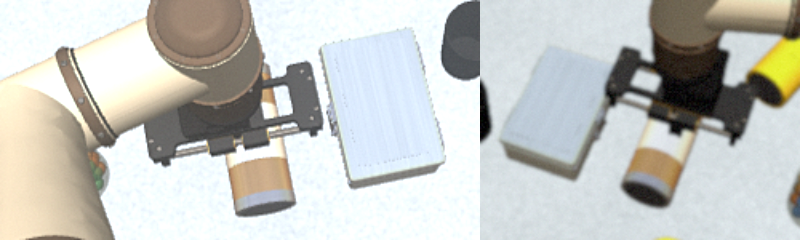

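The tube is about 48 mm along and still square. Next is the third stroke, then I lift away and measure.

```bash
python3 -m inch '[{"hand":1,"slide":[0,0,1.5],"yaw":0},{"hand":1,"slide":[0.3,-1.2,1.5],"yaw":0},{"hand":1,"slide":[0.55,-2.3,1.5],"yaw":0},{"hand":1,"slide":[0.55,-2.3,1.5],"yaw":0},{"hand":1,"slide":[0.55,-2.3,0.5],"yaw":0},{"hand":1,"slide":[0.55,-2.3,0.2],"yaw":0},{"hand":1,"slide":[0.55,-2.3,0],"yaw":0},{"hand":1,"slide":[0.55,-2.3,0],"yaw":0}]'
python3 -m inch '[{"hand":1,"slide":[-0.1,0.4,0],"yaw":0},{"hand":1,"slide":[-0.25,1.0,0],"yaw":0},{"hand":1,"slide":[-0.4,1.7,0],"yaw":0},{"hand":1,"slide":[-0.55,2.4,0],"yaw":0},{"hand":1,"slide":[-0.7,3.1,0],"yaw":0},{"hand":1,"slide":[-0.85,3.7,0],"yaw":0},{"hand":1,"slide":[-1,4.2,0],"yaw":0},{"hand":1,"slide":[-1.05,4.5,0],"yaw":0},{"hand":1,"slide":[-1.05,4.5,0],"yaw":0}]'
python3 -m inch '[{"hand":1,"slide":[0,0,1],"yaw":0},{"hand":1,"slide":[0,0,5],"yaw":0},{"hand":1,"slide":[0,0,10],"yaw":0},{"hand":1,"slide":[-4,0,15],"yaw":0},{"hand":1,"slide":[-8,0,20],"yaw":0},{"hand":1,"slide":[-12,0,22],"yaw":0},{"hand":1,"slide":[-16,0,22],"yaw":0},{"hand":1,"slide":[-20,0,22],"yaw":0}]'
python3 - <<'E'
from h import *
a=capture("top");cv2.imwrite("pics/top1.png",a); b=capture("scene");cv2.imwrite("pics/scene1.png",b)
cv2.imwrite("pics/d4.png",cv2.convertScaleAbs(cv2.resize(a[115:265,65:365],(800,400),interpolation=cv2.INTER_CUBIC),alpha=1.7))
E
```

```text
time_s: 7.4
tcp_pos: [0.5503, 0.0838, 0.1451]
ee_rot: [[0.974, 0.226, -0.001], [0.226, -0.974, -0.002], [-0.002, 0.002, -1.0]]
wrist_force: [-4.0, -1.9, 11.8]
gripper_width: 0.003
time_s: 8.52
tcp_pos: [0.5401, 0.1298, 0.1451]
ee_rot: [[0.974, 0.226, 0.0], [0.226, -0.974, -0.001], [-0.0, 0.001, -1.0]]
wrist_force: [-4.1, -0.2, 10.3]
gripper_width: 0.0
time_s: 9.52
tcp_pos: [0.339, 0.129, 0.3639]
ee_rot: [[0.975, 0.224, 0.0], [0.224, -0.975, 0.001], [0.001, -0.001, -1.0]]
wrist_force: [0.1, 0.2, 0.1]
gripper_width: 0.005
```

View pics/d4.png

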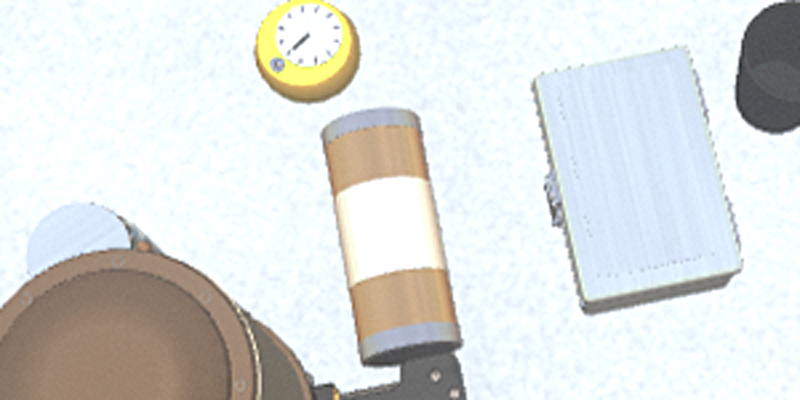

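The tube now lies clear at c (390,230). The timer (307,48), tin, and visible part of the jar (79,250) are unmoved. Now I measure with both views.

```bash
python3 - <<'E'
from h import *
T=lambda x,y:(65+x/(800/300),115+y/(400/150))
yv=np.array([-.229,.973,0]);xv=np.array([.973,.229,0])
np.set_printoptions(precision=4,suppress=True)
d=ray("top",*T(390,230),.038)-ray("top",*T(483,213),.038); print("top shift x,y",d@xv,d@yv)
# scene: wrapper edges via bright/low-saturation mask near the tube
c=[]
for f,box in(("scene0",(210,280,270,325)),("scene1",(210,290,285,360))):
    im=cv2.imread(f"pics/{f}.png"); r0,r1,c0,c1=box; p=im[r0:r1,c0:c1]
    m=(p.min(2)>165).astype(np.uint8); n,l,s,ce=cv2.connectedComponentsWithStats(m); k=1+s[1:,4].argmax()
    c.append(ce[k]+[c0,r0]); print(f,c[-1],s[k])
d=ray("scene",*c[1],.05)-ray("scene",*c[0],.05); print("scene shift",d@xv,d@yv)
a=[ray("top",*T(*q),.038) for q in((370.5,125.5),(411.5,343.5))];v=a[0]-a[1];print("tube dir",np.degrees(np.arctan2(v[1],v[0])))
for q in ((0,0),):
  tin=np.mean([ray("top",*T(*q),.07) for q in[(538,75),(588,302),(740,270),(688,47)]],0)
  P=ray("top",*T(390,230),.038)-tin; J=ray("top",*T(79,253),.132)-tin; print("top-only tube in tin",P@xv,P@yv,"jar",J@xv,J@yv)
i0,i1=[cv2.imread(f"pics/{f}.png") for f in("scene0","scene1")]
D=(cv2.absdiff(i0,i1).max(2)>40).astype(np.uint8); n,l,s,ce=cv2.connectedComponentsWithStats(D); print("changed",s[1:][s[1:,4]>40])
cv2.imwrite("pics/d5.png",cv2.convertScaleAbs(cv2.resize(i1[160:340,150:450],(800,480),interpolation=cv2.INTER_CUBIC),alpha=1.5))
E
```

```text
top shift x,y 0.0015149806982013754 0.07090320136020462Traceback (most recent call last):
  File "<stdin>", line 10, in <module>
ValueError: attempt to get argmax of an empty sequence
```

```bash
cat > m.py <<'E'
from h import *
T=lambda x,y:(65+x/(800/300),115+y/(400/150))
yv=np.array([-.229,.973,0]);xv=np.array([.973,.229,0])
def rel(tube,jar=(79,253)):
  tin=np.mean([ray("top",*T(*q),.07) for q in[(538,75),(588,302),(740,270),(688,47)]],0)
  P=ray("top",*T(*tube),.038)-tin; J=ray("top",*T(*jar),.132)-tin
  print("tube in tin",P@xv,P@yv,"jar",J@xv,J@yv,"dist",np.hypot(*(P-J)[:2]))
def direc(f,n):
  a=[ray("top",*T(*q),.038) for q in(f,n)];v=a[0]-a[1];print("tube dir",np.degrees(np.arctan2(v[1],v[0])))
def scene_rel():
  # tin corners, jar cap, wrapper centre read in a scene crop (px)
  pass
E
sed -i '/def scene_rel/,$d' m.py
python3 - <<'E'
from m import *
rel((483,213)); rel((390,230)); direc((464,106),(505,333)); direc((370.5,125.5),(411.5,343.5))
i1=cv2.imread("pics/scene1.png")
cv2.imwrite("pics/d5.png",cv2.convertScaleAbs(cv2.resize(i1[180:320,195:445],(800,448),interpolation=cv2.INTER_CUBIC),alpha=1.7))
E
```

```text
tube in tin 0.0016181256528285655 0.1170942351999533 jar 0.003953540217895114 0.39278909682834473 dist 0.2758192418604228
tube in tin 0.0031331063510299426 0.1879974365601579 jar 0.003953540217895114 0.39278909682834473 dist 0.20487834583113088
tube dir 11.544165931059725
tube dir 12.84212502578305
```

View pics/d5.png

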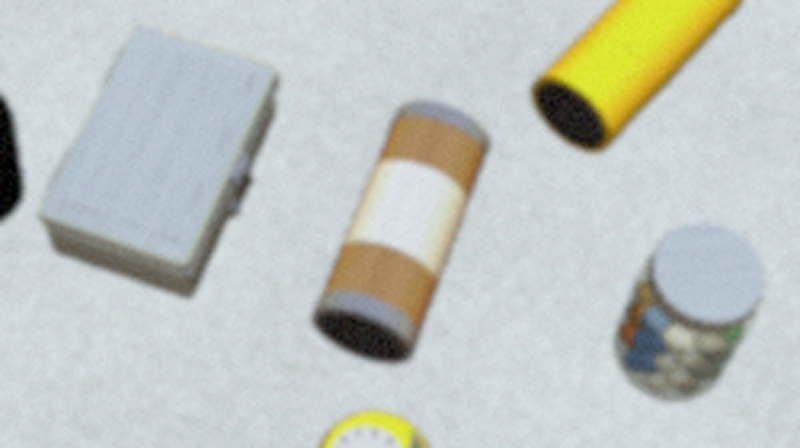

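The scene view agrees: tube at (411,215), tin, latch and jar unchanged. About 23 mm remains, which is one more equal stroke. First I check the timer clearance, since the tube's far end approaches it.

```bash
python3 - <<'E'
from m import *
tin=np.mean([ray("top",*T(*q),.07) for q in[(538,75),(588,302),(740,270),(688,47)]],0)
im=cv2.imread("pics/top1.png"); h=cv2.cvtColor(im,cv2.COLOR_BGR2HSV)
m=cv2.inRange(h,(20,120,60),(35,255,255))[100:165,150:215]
c,_=cv2.findContours(m,cv2.RETR_EXTERNAL,cv2.CHAIN_APPROX_NONE); c=max(c,key=cv2.contourArea)
(x,y),r=cv2.minEnclosingCircle(c); print(x+150,y+100,r)
for z in(.02,.035,.05):
  P=ray("top",x+150,y+100,z)-tin; print(z,P@xv,P@yv)
for q in((371,112),(418,118),(323,133)):
  P=ray("top",*T(*q),.05)-tin; print("far end",P@xv,P@yv)
i=cv2.imread("pics/scene1.png");hs=cv2.cvtColor(i,cv2.COLOR_BGR2HSV);m=cv2.inRange(hs,(20,120,60),(35,255,255))[295:360,280:345]
c,_=cv2.findContours(m,cv2.RETR_EXTERNAL,cv2.CHAIN_APPROX_NONE); c=max(c,key=cv2.contourArea)
(u,v),r=cv2.minEnclosingCircle(c); P=tri((x+150,y+100),(u+280,v+295)); print(P,(P-tin)@xv,(P-tin)@yv)
E
```

```text
178.6363639831543 131.0 18.33152961730957
0.02 0.17326566514882064 0.22766459232632366
0.035 0.16654023926881256 0.2264214077411436
0.05 0.15981481338880424 0.2251782231559636
far end 0.09367124913772797 0.18443130011094347
far end 0.08156659881405677 0.15053821669065762
far end 0.08469990130278059 0.2228750822510879
[0.70645088 0.19528865 0.02358554] 0.17160340421456452 0.2276319897738652
```

The timer clears the tube's end by about 3 cm, so I make the last stroke.

```bash
python3 -m inch '[{"hand":1,"slide":[5,-1,0],"yaw":0},{"hand":1,"slide":[10,-2.3,0],"yaw":0},{"hand":1,"slide":[15,-2.3,-4],"yaw":0},{"hand":1,"slide":[20.55,-2.3,-8],"yaw":0},{"hand":1,"slide":[20.55,-2.3,-13],"yaw":0},{"hand":1,"slide":[20.55,-2.3,-18],"yaw":0},{"hand":1,"slide":[20.55,-2.3,-20.8],"yaw":0},{"hand":1,"slide":[20.55,-2.3,-21.6],"yaw":0},{"hand":1,"slide":[20.55,-2.3,-22],"yaw":0},{"hand":1,"slide":[20.55,-2.3,-22],"yaw":0}]'

```

```text
time_s: 10.88
tcp_pos: [0.5461, 0.1061, 0.1454]
ee_rot: [[0.974, 0.225, 0.001], [0.225, -0.974, -0.0], [0.001, 0.0, -1.0]]
wrist_force: [-1.5, 0.3, 1.9]
gripper_width: 0.005
```

```bash
python3 -m inch '[{"hand":1,"slide":[0,0,-0.05],"yaw":0},{"hand":1,"slide":[-0.1,0.4,-0.05],"yaw":0},{"hand":1,"slide":[-0.25,1.0,-0.05],"yaw":0},{"hand":1,"slide":[-0.4,1.7,-0.05],"yaw":0},{"hand":1,"slide":[-0.55,2.4,-0.05],"yaw":0},{"hand":1,"slide":[-0.7,3.1,-0.05],"yaw":0},{"hand":1,"slide":[-0.85,3.7,-0.05],"yaw":0},{"hand":1,"slide":[-1,4.2,-0.05],"yaw":0},{"hand":1,"slide":[-1.05,4.5,-0.05],"yaw":0},{"hand":1,"slide":[-1.05,4.5,-0.05],"yaw":0}]'
python3 -m inch '[{"hand":1,"slide":[0,0,1],"yaw":0},{"hand":1,"slide":[0,0,5],"yaw":0},{"hand":1,"slide":[0,0,10],"yaw":0},{"hand":1,"slide":[-4,0,15],"yaw":0},{"hand":1,"slide":[-8,0,20],"yaw":0},{"hand":1,"slide":[-12,0,22],"yaw":0},{"hand":1,"slide":[-16,0,22],"yaw":0},{"hand":1,"slide":[-20,0,22],"yaw":0}]'
python3 - <<'E'
from h import *
a=capture("top");cv2.imwrite("pics/top2.png",a); b=capture("scene");cv2.imwrite("pics/scene2.png",b)
a=cv2.resize(a[115:265,65:365],(600,300),interpolation=cv2.INTER_CUBIC);b=cv2.resize(b[180:320,195:445],(536,300),interpolation=cv2.INTER_CUBIC)[:,:600]
o=np.zeros((600,600,3),np.uint8);o[:300]=a;o[300:,:536]=b
cv2.imwrite("pics/d6.png",cv2.convertScaleAbs(o,alpha=1.7))
E
```

```text
time_s: 12.12
tcp_pos: [0.5363, 0.1521, 0.1454]
ee_rot: [[0.974, 0.225, 0.003], [0.225, -0.974, 0.002], [0.004, -0.001, -1.0]]
wrist_force: [-2.8, -0.1, 6.6]
gripper_width: 0.006
time_s: 13.12
tcp_pos: [0.3343, 0.1511, 0.3644]
ee_rot: [[0.975, 0.224, 0.002], [0.224, -0.975, 0.003], [0.003, -0.002, -1.0]]
wrist_force: [0.7, 0.5, 0.7]
gripper_width: 0.007
```

View pics/d6.png

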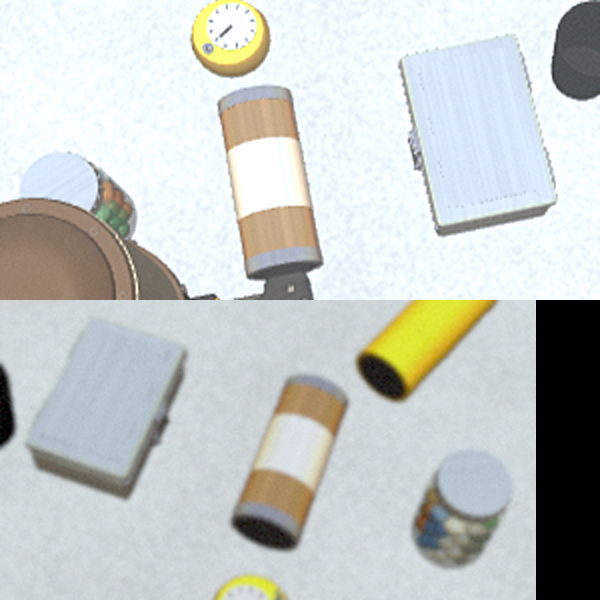

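The tube lies square at top panel (269,178) and scene panel (292,450), with the latch shut. Final numbers from each view:

```bash
python3 - <<'E'
from m import *
rel((358.5,237.5)); direc((340.7,129.3),(378.7,356))
S=lambda x,y:(195+x/3.2,180+y/3.2)
tin=np.mean([ray("scene",*S(*q),.07) for q in[(190,262),(277,70),(140,30),(43,215)]],0)
for q in((317,185),(411,215),(436,224)):
  P=ray("scene",*S(*q),.038)-tin; J=ray("scene",*S(708,275),.132)-tin; print("scene",P@xv,P@yv,"jar",J@yv,np.hypot(*(P-J)[:2]))
a,b=[cv2.imread(f"pics/top{i}.png") for i in(0,2)]
for n,(r0,r1,c0,c1) in dict(tin=(130,235,268,345),timer=(110,155,160,202),cup=(112,168,338,386),jarcap=(190,205,80,112)).items():
  p,q=[cv2.cvtColor(i[r0:r1,c0:c1],cv2.COLOR_BGR2GRAY).astype(np.float32) for i in(a,b)]
  print(n,cv2.phaseCorrelate(p,q))
E
```

```text
tube in tin 0.0023143384206723784 0.2121537211805059 jar 0.003953540217895114 0.39278909682834473 dist 0.18071782654796012
tube dir 12.058548310026437
scene -0.020802907488854893 0.11235533528715048 jar 0.38890958573688894 0.27772853093467764
scene -0.02114509749962344 0.18561672603685156 jar 0.38890958573688894 0.20485697015907275
scene -0.02043313503106566 0.20502776679609375 jar 0.38890958573688894 0.18549977842009782
tin ((0.023262061634191866, 0.14575483178546023), 0.9741451128765389)
timer ((0.5484465625194694, 0.5437036686643175), 0.9919857769247926)
cup ((-0.028804507685268987, 0.00690800221372001), 0.9922886947790782)
jarcap ((0.08091544375288784, 0.5821870569064265), 1.088284042974313)
```

```bash
python3 -c "from station import finish_job; print(finish_job())"
```

```text
the job is handed in; nothing more can be done
None
```

I rolled the tube away from the tin with four light strokes of the closed fingertips on its top. The hand was lifted clear before I handed the job in, at about 13 s on the robot's clock. No verdict was reported.

**Last checks**
- **Tube position:** its centre is 212 mm off the tin's centre line in the top view and 205 mm in the scene view; the limit is 191 mm.
- **Clear shelf:** this leaves about 10 cm to the latch and about 10 cm to the jar. Tube to jar measures 181 to 185 mm between centres; the limit is 163 mm.
- **Square to the tin:** within about 1°.
- **Other things:** tin, jar cap, cup and timer shifted by 0.8 pixel at most (about 1 mm) in the top view. The latch looks shut.
- **Stillness:** I took only one pair of pictures after the last lift-off, about a second later, so I did not check stillness directly.

**Disagreements**
- The two views differ by 7 mm across the tin and about 23 mm along the tube (2 mm against -20 mm). Both are inside the ±50 mm limit.
- Two-view heights were off: the tin's top came out at 61 mm instead of 70, and the tube's centre at 56 mm instead of 38. I therefore used the stated heights for the tin, tube and jar, and contact force for the tube's top.
- After three strokes I lifted away one stroke short, at 188 mm, so a fourth finished the job.

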